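Refit the burner knob and hold it pressed in at the flame mark

ROBOT

A 6-joint arm with a two-finger parallel gripper is mounted at the origin on the work surface; the furniture and walls round the work are solid. World frame = base frame: x ahead of the robot, y to its left, z up, the work surface at z = 0. Lengths are in mm, angles in rad, forces in N, time in s.
With the tool pointing down it reaches from about 350 to 775 mm from the base axis. Payload 7.3 kg.
Tool frame: the origin (TCP) lies at the very end of the fingers, on their centre line; the grasp point (between the pads) lies 19 mm behind it; x points along the fingers, z is the direction in which the jaws open and shut, and the axes are right-handed (so a half turn about x gives the same grasp; the last joint's range is limited). The gripper opens to 92 mm and grips with 3 to 60 N. Pads are 19 mm wide; open, the fingers measure 130 mm over their backs; the gripper's body (75 mm by 190 mm) begins 47 mm behind the grasp point.
Start: joints at [-1.404, 0.342, 1.524, -0, 1.275, -0.146], TCP at [161.578, -499.537, 226.741] pointing down, gripper open.
Joint ranges: [-2.53, 2.53], [-0.77, 2.02], [0.04, 2.7], [-1, 4.14], [0.28, 2.66], [-3.11, 3.11]. Speed limits (rad/s): [2.57, 2.57, 3.14, 3.14, 3.14, 3.14].

INTERFACE

Orientations are given as [roll, pitch, yaw] about the fixed x, y, z axes, in that order (R = Rz(yaw) Ry(pitch) Rx(roll)).
In Python, from plant import * gives the robot as it stands.
- The arm moves only by the tool carry_out, never from a script. Its argument "rows" is a list of rows, each a list of 4 numbers: the shift along the world's x, y, z in mm, then the turn about the world's z in degrees. In form: [[x, y, z, twist], ...]. A call has 1 to 20 rows; each row is the pose to reach, as a shift and turn from the pose measured when the call began; what a row does not reach only later rows make up. A row lasts 1/12 s, in which the tool goes at most 41.7 mm and 7.16 degrees, less where a joint would pass 70% of its speed; a pose out of reach is approached as far as the arm can. A call with a gripper value outside its range is refused whole. "hand" is the finger opening in mm, from 0 to 91.8, set as the call begins (left out, the last holds). The fingers move at their own pace and stop on an object; the grip force is fixed at half the most. Time passes only in rows, so rows that repeat a pose let the fingers close. It gives the time, the measured TCP pose, the force and the opening at its end, in the units of the state.
- get_obs(): the state, without advancing time (a new reading comes with each control period).
- capture(name): name is "scene" or "top" or "wrist"; returns the picture (400x640x3 uint8, red, green, blue); there is no depth.
- camera_info(name): a dict with "camera_matrix" (3x3 intrinsics, pixels), "pose" (4x4, takes a point from camera to world coordinates); the wrist camera has in their place "mount" (4x4, takes a point from camera to tool coordinates, whose origin is the TCP and whose axes are the tool frame's). Camera axes: x right, y down, z forward; pixel columns grow to the right and rows downward; lengths in mm; the calibration is good to about 2 mm. A picture is of the moment at which its call begins: read the wrist's pose just before it. camera_info takes no time and is no camera call.
- close_job(): hands the job in, once; it reports no verdict.
The state is a dict: "time": time; "joint_positions": joint angles; "dq": joint speeds; "tau": joint torques, N m; "tool_pos": TCP position; "tcp_rot": TCP orientation; "contact_force": force on the tool from outside, world axes, zero at the start; "moment": the same for the moment, N m; "grip_width": finger opening in mm.
Only numpy, scipy, OpenCV 4.12 (cv2) and the standard library are available. Lean on these libraries where they do the work, as an engineer would, in place of code of your own. Each camera call takes 0.05 s, during which the arm holds its last target. There are 200 camera calls.

TASK

The control knob of the small gas boiling ring is off for cleaning and lies on the drying mat; pick it up, turn it so that the flat in its bore matches the flat on the valve spindle, and push it fully home. Then press it in against the valve spring and, still pressing, turn it anticlockwise until its pointer stands at the red flame mark. Finish while gripping the knob and holding it fully pressed in there, as one does until the flame safety valve has warmed up, and leave the flour shaker, the small ring mould and the brush beside the burner in their places.

Things in the scene. Friction and masses are not known exactly. Their poses are not given: they have to be found in the camera images.
- knob: Black control knob, loose, standing on the mat. Origin: centre of its underside; z up; x towards its white pointer. Round skirt 44 dia, top face of the skirt 19 above the underside; on it a bar grip along x, 40 long, 14 wide, from 19 to 43 high. D bore in the underside, 16 deep, 14.2 dia, its flat 1.6 from the axis on the side AWAY from the pointer (-x). About 60 g.
- pointer (a point): End of the knob's white pointer line: 20 in front (+x) of the knob's axis, 42 above its underside.
- boiling_ring: Gas boiling ring, fixed: low steel case 220 x 180, deck 60 above the table, burner and black pan support (top 31 above the deck, 66 radius) towards its rear, spindle near its front edge. Origin: centre of its underside, on the table; x to its rear, away from the robot, y to its left. The spindle's axis is upright at x = -75, y = 0.
- spindle_tip (a point): Middle of the tip of the brass valve spindle, which stands up 24 from a flat bezel (bezel face 62.5 above the table). Half-moon D-shaft 13 dia, chamfered tip, flat 1 from the axis facing -x of this frame; frame turns and sinks with the spindle; z up. At off the frame is parallel to the ring's and the flat faces the ring's front. Knob home: tip at the bore's end, knob's x = this x, underside 8 above the bezel.
- valve (a joint): How far the spindle is pressed down, m: 0 at rest to 0.006 fully in. Sprung: about 3.6 N to start it, 7.2 N fully in; comes back up when let go (once turned away from off, only to 0.003). It locks the turning: the spindle can be turned only while at least 0.003 in.
- spindle (a joint): Turn of the spindle, rad, anticlockwise from above: 0 at off (as found), about 1.05 (60 degrees) at the flame mark, stop at 1.75. Light friction (0.025 N m), stays where left. The knob's fit on the shaft has about 0.12 rad of play either way.
- off_mark (a point): Black round dot on the deck, 34 from the spindle's axis towards the rear: the pointer's place at off.
- flame_mark (a point): Red flame mark on the deck, 34 from the spindle's axis, 60 degrees anticlockwise from the off dot.
- mat: Grey-blue ribbed silicone drying mat, 80 x 150 x 4, fixed. Origin: centre of its underside.
- flour_shaker: Bystander: steel flour shaker with a perforated lid, 72 dia x 88. Loose; origin: centre of its underside.
- ring_mould_small: Bystander: steel ring mould, 44 dia x 34. Loose; origin: centre of its underside.
- pastry_brush: Bystander: flat pastry brush with a wooden handle, 203 x 43 x 14, lying near the left edge of the table. Loose; origin: centre of its underside.
Not all that is in view belongs to the job. Several things look just like the knob: the one meant starts nearest to the robot's base.

How it is judged (in metres and radians):
On the way:
1. the knob is home on the spindle, flat to flat (z of knob in the frame of spindle_tip below -0.0142 m and x of knob in the frame of spindle_tip between -0.003 and 0.003 m and y of knob in the frame of spindle_tip between -0.003 and 0.003 m and x of pointer in the frame of spindle_tip above 0.016 m), for 0.1 s.
At the end, for the whole second after the job is handed in: The knob is home on the spindle (tip within 2 mm of the bore's end, axes within 3 mm, pointer the right way round), the spindle is pressed in at least 4.5 of its 6 mm and turned to the flame mark, 60 degrees within 12, and the fingers still grip the knob (all of step 1 and value of joint valve above 0.0045 m and value of joint spindle between 0.84 and 1.26 rad and contact force between the fingers and knob above 1 N); the arm keeps its last pose, push and grip.
It fails at once if the flour shaker, small ring mould or brush is pushed more than 30 mm from its place (distance of any of flour_shaker, ring_mould_small, pastry_brush from where it was at the start of the episode above 0.03 m).
It also fails if it takes over 38 s, if anything falls off the work surface, if the arm or the gripper's body presses on something with over 40 N, if the wrist force passes 120 N, or if a joint passes its speed limit or range.

## Working session

There is one attempt and no reset: what is moved stays moved. The work goes in short steps, Python scripts to look and compute and a tool call to move; the robot and the scene stay as the last step left them, time stands still between calls to the robot, and variables do not carry over. Pictures are saved under pics/ and viewed, about 8 in all and at most 12, crops included, and the job is handed in when it is done.

Besides the shell and the picture viewer there is one more tool, called after ">>>" as a command line: name --pt "numbers of a row" for each row, then --argument value for the rest. carry_out: Moves the arm, as the interface text tells. Its arguments: {"type":"object","properties":{"rows":{"type":"array"},"hand":{"type":"number"}},"required":["rows"]}

```bash
mkdir -p pics; cat > h.py <<'E'
from plant import *
import numpy as np, cv2
from scipy.spatial.transform import Rotation as R
def cam(n,o=None):
    c=camera_info(n);K=np.array(c["camera_matrix"])
    if n=="wrist":
        o=o or get_obs();T=np.eye(4);T[:3,:3]=R.from_euler('xyz',o["tcp_rot"]).as_matrix();T[:3,3]=o["tool_pos"]
        return K,T@np.array(c["mount"])
    return K,np.array(c["pose"])
def ray(KP,px,z):
    K,P=KP;d=P[:3,:3]@np.linalg.inv(K)@[px[0],px[1],1];c=P[:3,3]
    return c+d*(z-c[2])/d[2]
def proj(KP,p):
    K,P=KP;q=K@(P[:3,:3].T@(np.array(p)-P[:3,3]));return q[:2]/q[2]
def snap(n,f):
    a=capture(n);cv2.imwrite(f"pics/{f}.png",a[:,:,::-1]);return a
E
python3 - <<'E'
from h import *
o=get_obs();print(o)
for n in("top","scene"):snap(n,n+"0");print(n,cam(n))
print(camera_info("wrist"))
E
```

```text
{'time': 0.0, 'joint_positions': array([-1.40396764e+00,  3.42713499e-01,  1.52504071e+00, -2.33445545e-05,
        1.27538327e+00, -1.46027944e-01]), 'dq': array([ 0.00019282, -0.00159869, -0.00099226, -0.00049205,  0.00143305,
        0.00155109]), 'tau': array([ 2.86857801e-03, -4.31238019e+01, -2.44221675e+01,  7.20128207e-02,
        5.58935059e-02, -1.22473562e-04]), 'tool_pos': array([ 161.51412356, -499.10192482,  226.04148021]), 'tcp_rot': array([3.01001376, 1.56925134, 1.75208087]), 'contact_force': array([-0.43089356,  0.83670301,  0.32167302]), 'moment': array([ 0.03686201, -0.07303167,  0.00966461]), 'grip_width': 91.62382853484456}
top (array([[404.4801223 ,   0.        , 315.31656334],
       [  0.        , 404.4801223 , 198.70673151],
       [  0.        ,   0.        ,   1.        ]]), array([[ 1.90171333e-02, -9.77458673e-01,  2.10268619e-01,
         3.61055002e+02],
       [-9.99814683e-01, -1.92209898e-02,  1.07427304e-03,
        -1.34538952e+01],
       [ 2.99151348e-03, -2.10250082e-01, -9.77643061e-01,
         9.81085018e+02],
       [ 0.00000000e+00,  0.000
[... 383 characters left out ...]
02],
       [-1.02517689e-03, -6.94567771e-01, -7.19426550e-01,
         1.00547221e+03],
       [ 0.00000000e+00,  0.00000000e+00,  0.00000000e+00,
         1.00000000e+00]]))
{'camera_matrix': array([[312.72104568,   0.        , 323.41739382],
       [  0.        , 312.72104568, 196.33719283],
       [  0.        ,   0.        ,   1.        ]]), 'mount': array([[ 5.17823859e-04, -2.79945128e-01,  9.60015863e-01,
        -1.59349575e+02],
       [-1.19242569e-03, -9.60015482e-01, -2.79944373e-01,
         7.52726346e+01],
       [ 9.99999155e-01, -9.99785703e-04, -8.30932684e-04,
        -4.86077155e-01],
       [ 0.00000000e+00,  0.00000000e+00,  0.00000000e+00,
         1.00000000e+00]])}
```

View pics/top0.png

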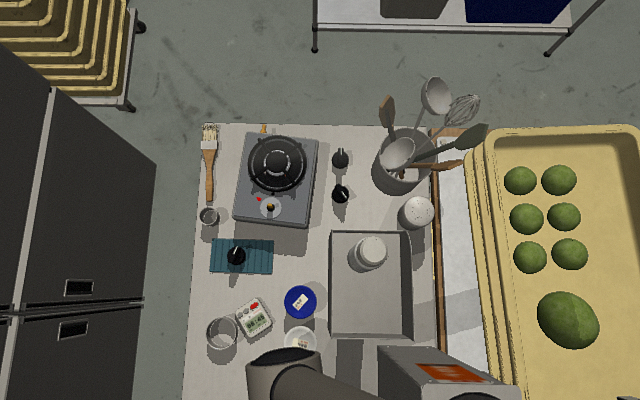

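View pics/scene0.png

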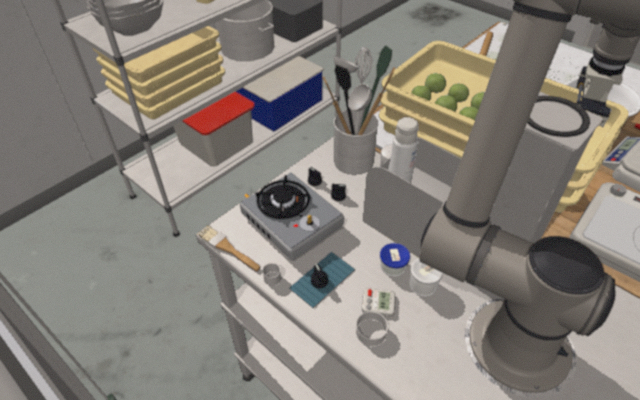

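The top view shows the knob on the mat at about (236,255), the spindle at about (270,207), the red mark at (258,199), the ring mould at (209,216) and the brush at (209,165). The scene view agrees. Next I measure these.

```bash
python3 - <<'E'
from h import *
a=cv2.imread("pics/top0.png");c=cam("top")
b=cv2.resize(a[185:285,190:300],None,fx=6,fy=6,interpolation=cv2.INTER_CUBIC);cv2.imwrite("pics/crop0.png",b[:600])
for n,p,z in[("knob",(236,256),30),("spin",(270,207),86),("mould",(209,211),34),("knobs",(341,190),30),("traytop",(330,232),0),("traytop",(330,232),200)]:print(n,ray(c,p,z).round())
hsv=cv2.cvtColor(a,cv2.COLOR_BGR2HSV)
m=((hsv[...,0]<8)|(hsv[...,0]>172))&(hsv[...,1]>150)&(hsv[...,2]>80);m[:,:240]=0;m[:190]=0;m[215:]=0;m[:,300:]=0
y,x=np.nonzero(m);print(x,y);print("flame",ray(c,(x.mean(),y.mean()),60))
# ring outline: grey-deck corners
for p in[(248,134),(319,137),(308,228),(233,221)]:print(ray(c,p,60).round())
E
```

```text
knob [425. 170.  30.]
spin [532.  89.  86.]
mould [530. 240.  34.]
knobs [588. -74.  30.]
traytop [490. -50.   0.]
traytop [464. -42. 200.]
[256 257 258 259 257 258 259 260 257 258 259 260 258 259 260] [197 197 197 197 198 198 198 198 199 199 199 199 200 200 200]
flame [557.28090849 120.24159062  60.        ]
[716. 153.  60.]
[711. -18.  60.]
[490.   3.  60.]
[503. 176.  60.]
```

View pics/crop0.png

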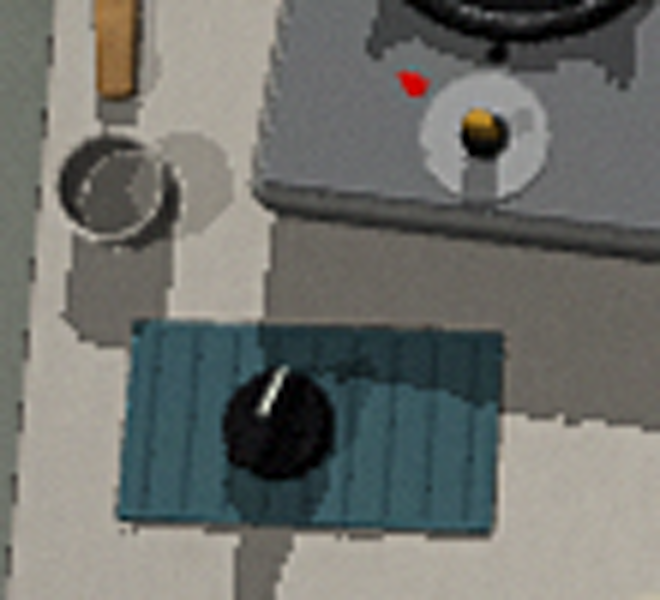

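The crop shows the knob at (277,425), its pointer tilted about 25° clockwise of straight ahead. The spindle, off dot and flame mark are all visible. Before swinging the arm across I check the heights of the tall things on the way.

```bash
python3 - <<'E'
from h import *
T=cam("top");S=cam("scene")
def tri(a,b):
    A=T[0]@np.linalg.inv(T[1])[:3];B=S[0]@np.linalg.inv(S[1])[:3]
    X=cv2.triangulatePoints(A,B,np.array(a,float),np.array(b,float));X=(X[:3]/X[3]).ravel()
    return X.round(),(proj(T,X)-a).round(1),(proj(S,X)-b).round(1)
print("panel",tri((330,232),(371,163)));print("bottle",tri((371,247),(406,124)))
print("ladle",tri((436,95),(361,55)));print("shaker?",tri((418,210),(386,143)))
print("bluelid",tri((300,300),(395,254)))
# tray candidate projected into scene
for p in[(330,232),(412,232),(412,338),(330,338)]:
  for z in(0,40,100,150):
    X=ray(T,p,z);print(p,z,X.round(),proj(S,X).round())
o=get_obs();M=R.from_euler('xyz',o["tcp_rot"]).as_matrix();print(M.round(2))
E
```

```text
panel (array([462., -41., 221.]), array([-0.3, -0.6]), array([0.4, 0.1]))
bottle (array([ 424., -106.,  318.]), array([0.2, 0.3]), array([-0.2, -0. ]))
ladle (array([ 663., -220.,  351.]), array([4.7, 9.3]), array([-4.3, -1.7]))
shaker? (array([ 539., -228.,  121.]), array([-3.4, -6.1]), array([3.5, 0.5]))
bluelid (array([329.,  17.,  48.]), array([0.1, 0.2]), array([-0.1, -0. ]))
(330, 232) 0 [490. -50.   0.] [360. 218.]
(330, 232) 40 [485. -48.  40.] [362. 209.]
(330, 232) 100 [477. -46. 100.] [365. 195.]
(330, 232) 150 [470. -44. 150.] [368. 183.]
(412, 232) 0 [ 494. -250.    0.] [403. 179.]
(412, 232) 40 [ 488. -240.   40.] [404. 172.]
(412, 232) 100 [ 480. -226.  100.] [406. 159.]
(412, 232) 150 [ 473. -214.  150.] [407. 149.]
(412, 338) 0 [ 247. -242.    0.] [476. 224.]
(412, 338) 40 [ 252. -233.   40.] [476. 215.]
(412, 338) 100 [ 259. -219.  100.] [476. 201.]
(412, 338) 150 [ 265. -207.  150.] [476. 188.]
(330, 338) 0 [244. -53.   0.] [438. 268.]
(330, 338) 40 [248. -51.  40.] [438. 257.]
(330, 338) 100 [256. -49. 100.] [440. 241.]
(330, 338) 150 [262. -47. 150.] [441. 226.]
[[-0.    0.95  0.31]
 [ 0.    0.31 -0.95]
 [-1.    0.   -0.  ]]
```

A tall box (top z≈220, with a bottle on it up to z≈318) stands in the way at x 265–465, y −40 to −215, so I lift well clear and go over.

>>> carry_out --pt "0 0 60 0" --pt "0 0 120 0" --pt "0 0 180 0" --pt "0 0 210 0" --pt "0 0 210 0" --pt "60 40 210 0" --pt "120 80 210 0" --pt "180 125 210 0" --pt "240 170 210 -6" --pt "240 170 210 -12" --pt "260 230 210 -18" --pt "280 290 210 -25" --pt "300 350 210 -31" --pt "300 410 210 -37" --pt "290 470 210 -43" --pt "280 530 210 -43" --pt "265 590 210 -43" --pt "250 650 210 -43" --pt "250 665 210 -43" --pt "250 665 210 -43"

```text
time: 1.77
tool_pos: [415.7, 1.5, 435.9]
tcp_rot: [-2.919, 1.57, 1.355]
contact_force: [1.5, -0.8, -0.5]
grip_width: 91.8
```

>>> carry_out --pt "3 40 0 0" --pt "6 80 0 0" --pt "9 120 0 0" --pt "9 167 0 0" --pt "9 167 -40 0" --pt "9 167 -80 0" --pt "9 167 -120 0" --pt "9 167 -160 0" --pt "9 167 -200 0" --pt "9 167 -256 0" --pt "9 167 -256 0" --pt "9 167 -256 0" --pt "9 167 -256 0" --pt "9 167 -256 0" --pt "9 167 -256 0"

```text
time: 3.02
tool_pos: [425.9, 168.8, 181.6]
tcp_rot: [2.497, 1.566, 0.488]
contact_force: [-0.4, -0.5, -0.2]
grip_width: 91.7
```

```bash
python3 - <<'E'
from h import *
o=get_obs();print(o["time"],o["tool_pos"],R.from_euler('xyz',o["tcp_rot"]).as_matrix().round(3),o["joint_positions"].round(2),o["contact_force"])
snap("wrist","w1");c=cam("wrist",o)
for p in[(425,170,23),(532,89,86)]:print(proj(c,p))
E
```

```text
3.0167 [425.89883415 168.80954543 181.61636425] [[ 0.004  0.906 -0.424]
 [ 0.002 -0.424 -0.906]
 [-1.     0.003 -0.003]] [0.21 0.26 1.77 0.   1.1  2.22] [-0.42699506 -0.5181451  -0.18258457]
[323.63058921 181.55770099]
[361.25175506  27.44123853]
```

View pics/w1.png

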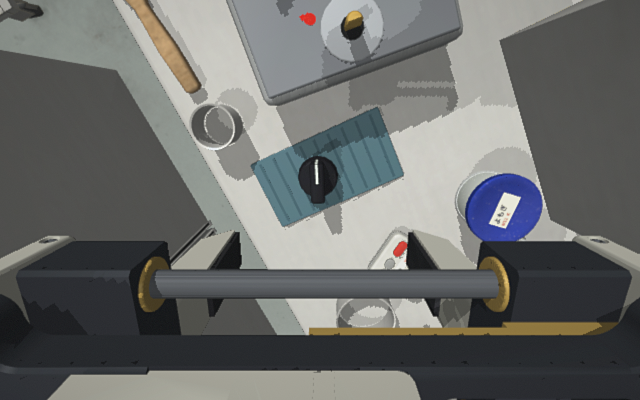

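The wrist picture shows the knob at about (318,177), pointer almost straight up in the picture, so the jaws are nearly aligned with it. The spindle is at (353,25), the flame mark at (308,19). Now exact numbers.

```bash
cat > m.py <<'E'
from h import *
def comp(mask,n):
    return [c for c in sorted(cv2.findContours(mask.astype(np.uint8),cv2.RETR_EXTERNAL,cv2.CHAIN_APPROX_NONE)[0],key=cv2.contourArea)[::-1][:n]]
E
python3 - <<'E'
from m import *
a=cv2.imread("pics/w1.png").astype(int);o=get_obs();c=cam("wrist",o)
g=a.max(2)
k=np.zeros(g.shape,bool);k[150:210,295:345]=1
m=(g<48)&k
ct=comp(m,1)[0];print("dark",cv2.boundingRect(ct),cv2.minEnclosingCircle(ct))
w=(a.min(2)>110)&k; 
ys,xs=np.nonzero(w);print("white",xs.min(),xs.max(),ys.min(),ys.max())
for y in range(ys.min(),ys.max()+1):
  x=xs[ys==y]
  if len(x): print(y,x.min(),x.max(),end="; ")
pf=ray(c,(xs[ys==ys.min()].mean(),ys.min()-.5),46);pb=ray(c,(xs[ys==ys.max()].mean(),ys.max()+.5),47)
print(pf,pb,np.degrees(np.arctan2(*(pf-pb)[1::-1])),np.linalg.norm(pf-pb))
for y in range(150,212,3): print(y,"".join("%4d"%v for v in g[y,296:342:2]))
E
```

```text
dark (299, 156, 39, 47) ((317.5, 179.2608642578125), 23.394933700561523)
white 315 344 160 209
160 316 317; 161 315 317; 162 315 317; 163 315 317; 164 315 316; 165 315 317; 166 315 317; 167 315 317; 168 315 317; 169 315 317; 170 315 317; 171 315 317; 172 315 317; 173 315 317; 174 315 317; 175 315 317; 176 315 317; 177 315 317; 178 315 317; 179 315 317; 180 315 317; 181 315 317; 182 315 318; 183 316 318; 201 343 344; 202 342 344; 203 338 344; 204 336 344; 205 335 344; 206 331 344; 207 329 344; 208 328 344; 209 324 344; [452.15055564 164.55211008  46.        ] [399.91392941 170.24239995  47.        ] -6.216885050088901 52.555156916299836
150   96  97  89  82  96  95  96  95  96  96  94  78  94  74  75  85  74  74 113  99 107 113 113
153   95  96  96  84  84  95  95  96  92  76  75  70  75 113 114 114 114 113 114 106  98 113 115
156  135 131 130  94  81  88  96 102 107  51  38  46  53  86  93 113 115 113 112 113 100  99 115
159  134 134 134 137 106  84  38  33  35  33 108  43  33  36  32  30  52 109 115 113 113  96 105
162  135 134 134 124  36  37  46  50  32  72 204  49  32  28  42  38
[... 880 characters left out ...]
5  37  90  79  94  94
192  133 134 133 135 108  39  43  34  44  48  45  43  42  37  27  27  31  64  96  95  81  81  94
195  133 133 133 134 134 114  81  50  43  47  43  42  43  36  29  75  96  94  92  93  94  78  88
198  134 133 133 133 133 133  91  86  40  47  43  42  42  39  34  95  95  92  93  93  94  88  80
201  132 133 133 132 133 133 133  82  37  44  43  42  41  36  41  83  94  94  93  94  93  93  94
204  114 133 134 133 133 132 131 122 114  95  96  97  97  95  97  84  83  93  91  87 117 142 158
207  116 116 133 132 132 132 132 131 115 122 104 101  94  94  92  92 109 141 144 142 142 140 147
210  132 113 123 133 132 132 132 132 129 123 133 128 103 118 144 144 142 142 141 141 141 141 139
```

```bash
python3 - <<'E'
from m import *
a=cv2.imread("pics/w1.png").astype(int);o=get_obs();c=cam("wrist",o);g=a.max(2).astype(float)
ys=np.arange(162,183);W=np.clip(g[162:183,311:323]-60,0,None);xc=(W*np.arange(311,323)).sum(1)/W.sum(1)
f=np.polyfit(ys,xc,1);print(f)
P=[ray(c,(np.polyval(f,y),y),47) for y in(159.5,183.7,203.3)]
print(P);print("yaw",np.degrees(np.arctan2(*(P[0]-P[1])[1::-1])),"len",np.linalg.norm(P[0]-P[2]),"ctr",(P[0]+P[2])/2)
for z in(23,):print("skirt",ray(c,(318,176),z),np.linalg.norm(ray(c,(297.7,176),z)-ray(c,(338,176),z)))
print(g[198:202,304:332])
# spindle/ring from here
h=cv2.cvtColor(a.astype(np.uint8),cv2.COLOR_BGR2HSV)
r=((h[...,0]<8)|(h[...,0]>172))&(h[...,1]>150);r[60:]=0
M=cv2.moments(r.astype(np.uint8),True);print("flame",ray(c,(M['m10']/M['m00'],M['m01']/M['m00']),60.5))
E
```

```text
[4.44025945e-02 3.08495644e+02]
[array([452.66031957, 165.24824534,  47.        ]), array([430.9502243 , 174.48018432,  47.        ]), array([412.64990604, 182.26215946,  47.        ])]
yaw -23.036999807997717 len 43.47765477358857 ctr [432.65511281 173.7552024   47.        ]
skirt [432.71012969 172.74841479  23.        ] 41.889206698438514
[[133. 133. 133. 124.  91.  82.  86.  41.  40.  45.  47.  44.  43.  43.
   42.  42.  42.  42.  39.  33.  34.  72.  95.  96.  95.  93.  92.  94.]
 [134. 133. 134. 132. 114.  83.  76.  39.  39.  45.  46.  45.  44.  43.
   43.  42.  43.  40.  38.  34.  34.  70.  89.  95.  95.  94.  93.  93.]
 [133. 133. 133. 134. 124.  91.  78.  41.  40.  45.  46.  44.  45.  44.
   43.  42.  42.  42.  39.  33.  35.  71.  83.  95.  96.  95.  92.  93.]
 [133. 134. 133. 134. 133. 114.  82.  53.  37.  41.  44.  43.  43.  41.
   42.  40.  41.  39.  36.  32.  41.  80.  83.  87.  94.  95.  94.  94.]]
flame [559.82744874 120.06275939  60.5       ]
```

Consistent: bar width 14, centre ≈ (432,173), pointer yaw −23°. Descend and grip.

>>> carry_out --pt "6 4.5 -20 2" --pt "6 4.5 -60 2" --pt "6 4.5 -100 2" --pt "6 4.5 -130 2" --pt "6 4.5 -145 2" --pt "6 4.5 -152 2" --pt "6 4.5 -156.5 2" --pt "6 4.5 -156.5 2" --pt "6 4.5 -156.5 2" --pt "6 4.5 -156.5 2"

```text
time: 3.9
tool_pos: [432.8, 173.5, 26.3]
tcp_rot: [2.382, 1.564, 0.408]
contact_force: [0.6, -0.6, -0.3]
grip_width: 91.4
```

>>> carry_out --pt "0 0 0 0" --pt "0 0 0 0" --pt "0 0 0 0" --pt "0 0 0 0" --pt "0 0 0 0" --pt "0 0 0 0" --pt "0 0 0 0" --pt "0 0 0 0" --pt "0 0 0 0" --pt "0 0 0 0" --hand 0

```text
time: 4.73
tool_pos: [432.8, 173.5, 26.3]
tcp_rot: [2.382, 1.564, 0.408]
contact_force: [-0.6, 0.2, 0.0]
grip_width: 29.7
```

>>> carry_out --pt "0 0 0 0" --pt "0 0 0 0" --pt "0 0 0 0" --pt "0 0 0 0" --pt "0 0 0 0" --pt "0 0 0 0" --hand 0

```text
time: 5.23
tool_pos: [432.8, 173.5, 26.3]
tcp_rot: [2.383, 1.564, 0.409]
contact_force: [0.1, -0.6, -0.1]
grip_width: 13.8
```

>>> carry_out --pt "0 0 30 0" --pt "0 0 60 0" --pt "0 0 90 0" --pt "0 0 120 0" --pt "0 0 150 0" --pt "0 0 150 0" --pt "0 0 150 0" --pt "0 0 150 0"

```text
time: 5.9
tool_pos: [432.1, 173.4, 175.5]
tcp_rot: [2.429, 1.565, 0.456]
contact_force: [-0.5, 0.3, -1.6]
grip_width: 13.8
```

```bash
python3 - <<'E'
from m import *
o=get_obs();print(o["time"],o["tool_pos"],o["grip_width"],R.from_euler('xyz',o["tcp_rot"]).as_matrix().round(3))
a=snap("wrist","w2")[:,:,::-1].copy();c=cam("wrist",o);np.save("c2.npy",np.hstack(c[:1]+(c[1][:3],)))
print("tcp px",proj(c,o["tool_pos"]))
T=cam("top")
t=capture("top")[:,:,::-1];cv2.imwrite("pics/w2c.png",np.hstack([cv2.resize(a[100:300,220:420],(600,600),interpolation=cv2.INTER_CUBIC)]))
E
```

```text
5.9 [432.09389563 173.38983286 175.49236465] 13.836817260190871 [[ 0.005  0.92  -0.392]
 [ 0.002 -0.392 -0.92 ]
 [-1.     0.004 -0.004]]
tcp px [323.9418886  245.53232129]
```

View pics/w2.png

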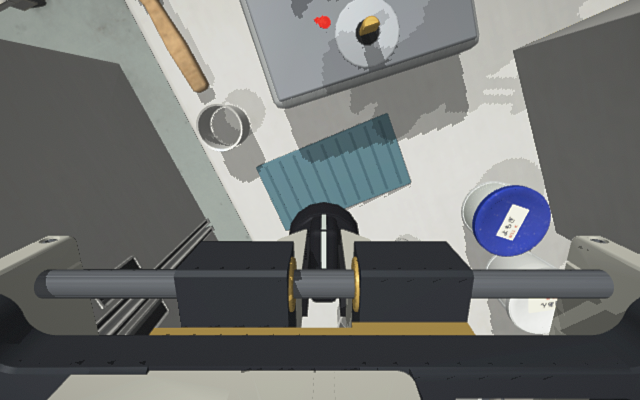

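Gripped at 13.8 mm; the skirt's front edge is at about (323,203), the spindle at (369,25). I measure the knob's offset in the hand, then approach and re-measure the spindle from nearer.

```bash
python3 - <<'E'
from m import *
o=get_obs();M=R.from_euler('xyz',o["tcp_rot"]).as_matrix();p=np.array(o["tool_pos"])
c=cam("wrist",o);a=cv2.imread("pics/w2.png").astype(int);g=a.max(2)
for n,v in[("skirt top front",(3.3,22,0)),("skirt bot front",(22.3,22,0)),("pointer",(-19.7,20,0)),("L",(3.3,0,-22)),("Rr",(3.3,0,22))]:print(n,proj(c,p+M@v))
print("col",[(y,g[y,318:330].tolist()) for y in range(198,220)])
for y in(212,218,224,230):print(y,g[y,284:366:2].tolist())
E
```

```text
skirt top front [323.90616346 206.08369537]
skirt bot front [323.87860084 196.34197173]
pointer [323.95156622 224.99208595]
L [285.10817107 243.05126461]
Rr [362.77188157 242.98658042]
col [(198, [144, 144, 143, 143, 143, 144, 144, 144, 132, 122, 124, 139]), (199, [144, 146, 146, 144, 144, 144, 144, 145, 136, 123, 124, 132]), (200, [146, 146, 147, 146, 147, 147, 147, 147, 144, 127, 122, 126]), (201, [149, 144, 141, 141, 139, 138, 139, 139, 137, 134, 123, 126]), (202, [137, 109, 90, 88, 70, 54, 55, 68, 76, 110, 102, 118]), (203, [53, 45, 38, 40, 37, 33, 32, 36, 36, 44, 42, 49]), (204, [33, 35, 36, 36, 40, 39, 37, 37, 34, 35, 34, 33]), (205, [38, 39, 40, 40, 39, 40, 38, 38, 38, 39, 38, 37]), (206, [41, 39, 38, 39, 40, 40, 38, 40, 39, 39, 38, 38]), (207, [39, 39, 38, 42, 41, 38, 40, 38, 39, 37, 40, 37]), (208, [40, 41, 40, 40, 42, 39, 42, 38, 38, 39, 40, 39]), (209, [39, 38, 39, 39, 39, 40, 38, 39, 38, 38, 38, 39]), (210, [40, 39, 38, 39, 39, 40, 40, 38, 37, 39, 39, 38]), (211, [39, 38, 40, 39, 41, 39, 39, 36, 38, 37, 39, 37]), (212, [42, 42, 40, 38, 40, 38, 41, 41, 41, 41, 40, 39]), (2
[... 449 characters left out ...]
44, 145, 148, 73, 32, 37, 38, 39, 40, 39, 38, 40, 41, 42, 40, 40, 41, 41, 40, 36, 38, 38, 35, 36, 38, 34, 35, 30, 44, 221, 223, 220, 219, 220, 221, 220, 220]
218 [145, 145, 136, 125, 149, 70, 32, 39, 41, 40, 43, 46, 49, 69, 45, 36, 37, 37, 39, 215, 213, 70, 34, 36, 34, 31, 47, 44, 40, 40, 35, 33, 34, 30, 27, 224, 224, 220, 220, 220, 220]
224 [142, 145, 148, 114, 30, 37, 41, 44, 47, 51, 45, 41, 43, 37, 37, 39, 38, 38, 43, 215, 212, 74, 35, 38, 37, 33, 30, 41, 42, 42, 42, 44, 38, 33, 30, 27, 50, 232, 220, 220, 220]
230 [224, 140, 150, 44, 36, 38, 42, 44, 68, 139, 194, 188, 27, 32, 37, 41, 44, 45, 37, 56, 54, 40, 43, 42, 43, 36, 29, 27, 88, 199, 159, 110, 50, 39, 35, 31, 20, 143, 224, 220, 220]
```

>>> carry_out --pt "15 -15 20 7" --pt "30 -30 20 14" --pt "30 -70 20 18" --pt "30 -77 20 18" --pt "30 -77 20 18" --pt "30 -77 20 18" --pt "30 -77 20 18"

```text
time: 6.58
tool_pos: [461.3, 97.1, 194.2]
tcp_rot: [2.952, 1.567, 1.291]
contact_force: [0.6, -0.7, -0.7]
grip_width: 14.1
```

```bash
python3 - <<'E'
from m import *
o=get_obs();print(o["time"],o["tool_pos"],o["grip_width"],R.from_euler('xyz',o["tcp_rot"]).as_matrix().round(3))
a=snap("wrist","w3")[:,:,::-1].copy();c=cam("wrist",o)
u,v=proj(c,(532,89,86)).astype(int);print(u,v)
x0,y0=max(u-70,0),max(v-60,0);print(x0,y0)
cv2.imwrite("pics/w3c.png",cv2.resize(a[y0:y0+110,x0:x0+140],None,fx=5,fy=5,interpolation=cv2.INTER_CUBIC))
E
```

```text
6.5833 [461.33301678  97.07912422 194.17154574] 14.088608096266425 [[ 0.001  0.996 -0.089]
 [ 0.003 -0.089 -0.996]
 [-1.     0.001 -0.003]]
326 110
256 50
```

View pics/w3c.png

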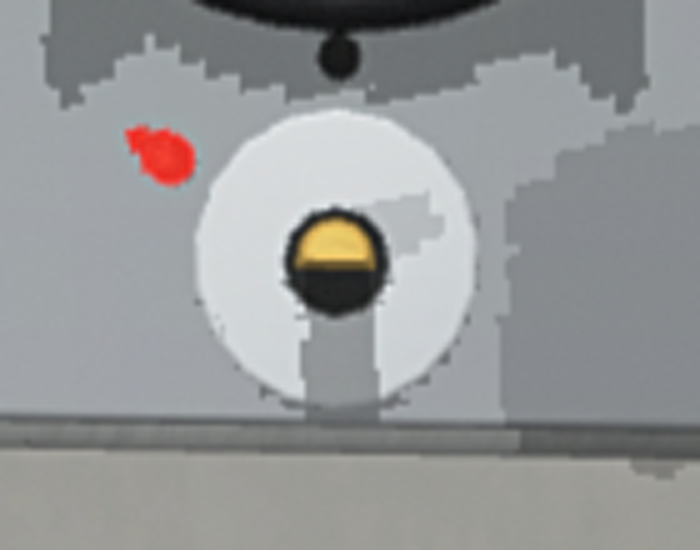

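The crop shows the bezel centred at about (335,257), the brass half-moon (flat facing the ring's front) at (336,256), the off dot at (340,55) and the flame at (165,158) in crop pixels. From these I get the spindle axis and ring yaw, and the knob's offset in hand from its skirt edges.

```bash
python3 - <<'E'
from m import *
o=get_obs();M=R.from_euler('xyz',o["tcp_rot"]).as_matrix();p=np.array(o["tool_pos"]);c=cam("wrist",o)
px=lambda x,y:(256+x/5-.4,50+y/5-.4)
s=ray(c,px(336.5,256),86.5);b=ray(c,px(335,257.5),62.5);d=ray(c,px(340,56),60.5);f=ray(c,px(167,158),60.5)
print("tip",s,"bez",b,"dot",d,np.linalg.norm(d-b),"flame",f,np.linalg.norm((f-b)[:2]))
print("yaws",[np.degrees(np.arctan2(*(q-r)[1::-1])) for q,r in((d,b),(f,b))])
print("bezel dia",np.linalg.norm(ray(c,px(195,257),62.5)-ray(c,px(475,257),62.5)))
print("in tool",M.T@(s-p),M.T@(b-p))
# knob in hand, w3: rows
g=cv2.imread("pics/w3.png").max(2).astype(int)
print("col",[(y,int(g[y,316:322].mean())) for y in range(194,232)])
for y in(208,212,216,220,224,230):
  r=g[y,275:375];i=np.nonzero(r<70)[0];print(y,275+i.min(),275+i.max())
for row in (202,203):
  for x in(22.3,3.3):
    # y on tool plane x
    w=M.T@(ray(c,(323.9,row),p[2]-x)-p);print(row,x,w[1].round(2))
E
```

```text
tip [539.80599633  91.58389954  86.5       ] bez [539.91339378  91.97705985  62.5       ] dot [573.16899611  88.10214037  60.5       ] 33.54027560187324 flame [559.33490502 120.00748341  60.5       ] 34.10131587362229
yaws [np.float64(-6.646094753718948), np.float64(55.2829739487222)]
bezel dia 49.90189699032723
in tool [107.95189033  78.46780974  -0.87478631] [131.95317242  78.51329836  -1.19493958]
col [(194, 144), (195, 144), (196, 144), (197, 144), (198, 144), (199, 145), (200, 146), (201, 144), (202, 117), (203, 56), (204, 37), (205, 39), (206, 39), (207, 41), (208, 40), (209, 40), (210, 40), (211, 40), (212, 42), (213, 45), (214, 46), (215, 53), (216, 50), (217, 47), (218, 51), (219, 51), (220, 52), (221, 51), (222, 52), (223, 52), (224, 52), (225, 51), (226, 54), (227, 60), (228, 61), (229, 50), (230, 45), (231, 59)]
208 305 342
212 298 348
216 296 351
220 293 354
224 291 356
230 290 357
202 22.3 18.51
202 3.3 24.43
203 22.3 17.87
203 3.3 23.85
```

```bash
python3 - <<'E'
import cv2,numpy as np
a=cv2.imread("pics/w3.png")[190:240,280:370].astype(float)
cv2.imwrite("pics/w3k.png",cv2.resize(np.clip(a*2.5,0,255).astype(np.uint8),None,fx=7,fy=7,interpolation=cv2.INTER_CUBIC))
E
```

```text
(no output)
```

View pics/w3k.png

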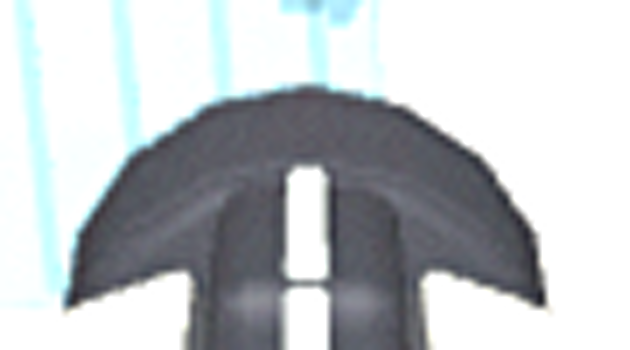

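```bash
python3 - <<'E'
from m import *
o=get_obs();M=R.from_euler('xyz',o["tcp_rot"]).as_matrix();p=np.array(o["tool_pos"]);c=cam("wrist",o)
for row,x,y0 in((230.3,-20.7,20),(213.5,2.5,20),(202.3,22.3,22)):print("w3",(M.T@(ray(c,(323.9,row),p[2]-x)-p))[1]-y0)
# w1 camera
R1=np.array([[.004,.906,-.424],[.002,-.424,-.906],[-1,.003,-.003]]);p1=np.array([425.9,168.81,181.6])
K=c[0];T=np.eye(4);T[:3,:3]=R1;T[:3,3]=p1;c1=(K,T@np.array(camera_info("wrist")["mount"]))
u=np.array([.9205,-.391,0]);tp=np.array([432.8,173.5,0])
for n,row,z,off in(("front skirt bot",156.3,4,22),("bar back top",203.3,47,-20)):
  q=ray(c1,(317,row),z)-u*off;print(n,q,"along tool y rel TCP",(q-tp)@u)
g=cv2.imread("pics/w1.png").max(2).astype(int);print([(y,g[y,314:320].max()) for y in range(157,186)])
E
```

```text
w3 -2.2322166259523613
w3 -1.9228657325763443
w3 -3.6843226127347855
front skirt bot [429.38333463 175.28426135   4.        ] along tool y rel TCP -3.8426866602370144
bar back top [431.64581501 175.06644945  47.        ] along tool y rel TCP -1.6749090165888183
[(157, np.int64(36)), (158, np.int64(39)), (159, np.int64(108)), (160, np.int64(203)), (161, np.int64(200)), (162, np.int64(204)), (163, np.int64(211)), (164, np.int64(172)), (165, np.int64(251)), (166, np.int64(251)), (167, np.int64(249)), (168, np.int64(250)), (169, np.int64(249)), (170, np.int64(250)), (171, np.int64(250)), (172, np.int64(250)), (173, np.int64(252)), (174, np.int64(253)), (175, np.int64(253)), (176, np.int64(253)), (177, np.int64(253)), (178, np.int64(254)), (179, np.int64(254)), (180, np.int64(255)), (181, np.int64(255)), (182, np.int64(255)), (183, np.int64(254)), (184, np.int64(115)), (185, np.int64(44))]
```

Bar ends in both pictures put the knob axis ≈2.3 mm behind the TCP (skirt edges suggest 3.7); I use 2.5. Next, move above the spindle and lower to just clear of the tip.

>>> carry_out --pt "30 -2 0 -0.6" --pt "60 -4 0 -0.6" --pt "81 -6 0 -0.6" --pt "81 -6 -25 -0.6" --pt "81 -6 -50 -0.6" --pt "81 -6 -72 -0.6" --pt "81 -6 -80 -0.6" --pt "81 -6 -80 -0.6" --pt "81 -6 -80 -0.6" --pt "81 -6 -80 -0.6" --pt "81 -6 -80 -0.6"

```text
time: 7.55
tool_pos: [543.3, 91.6, 115.9]
tcp_rot: [2.321, 1.565, 0.651]
contact_force: [0.2, 1.1, -0.8]
grip_width: 13.6
```

>>> carry_out --pt "-1 -0.7 0 0" --pt "-1 -0.7 -2 0" --pt "-1 -0.7 -4 0" --pt "-1 -0.7 -6 0" --pt "-1 -0.7 -8 0" --pt "-1 -0.7 -9 0" --pt "-1 -0.7 -10 0" --pt "-1 -0.7 -11 0" --pt "-1 -0.7 -11 0" --pt "-1 -0.7 -11 0"

```text
time: 8.38
tool_pos: [541.8, 90.9, 104.6]
tcp_rot: [2.492, 1.566, 0.822]
contact_force: [-1.2, 0.0, -1.5]
grip_width: 13.6
```

```bash
python3 - <<'E'
from h import *
o=get_obs();print(o["tool_pos"],o["contact_force"],o["moment"],R.from_euler('xyz',o["tcp_rot"]).as_matrix().round(3)[:,1])
E
```

```text
[541.83290932  90.88657021 104.61356274] [-1.19718467  0.04526617 -1.47530694] [0.12043909 0.45605989 0.05080115] [ 0.995 -0.099  0.003]
```

No resistance 4 mm below the tip height, so the bore has taken the tip. Continuing down.

>>> carry_out --pt "0 0 -1.5 0" --pt "0 0 -3 0" --pt "0 0 -4.5 0" --pt "0 0 -6 0" --pt "0 0 -7.5 0" --pt "0 0 -9 0" --pt "0 0 -10.5 0" --pt "0 0 -12 0" --pt "0 0 -12 0" --pt "0 0 -12 0"

```text
time: 9.22
tool_pos: [541.7, 90.9, 92.5]
tcp_rot: [2.552, 1.566, 0.882]
contact_force: [-0.9, -0.3, 0.2]
grip_width: 13.5
```

```bash
python3 - <<'E'
from h import *
o=get_obs();print(o["tool_pos"],o["contact_force"],o["moment"],o["grip_width"])
a=snap("wrist","w4")[:,:,::-1];cv2.imwrite("pics/w4c.png",cv2.resize(a[60:260,180:460],None,fx=2.5,fy=2.5))
E
```

```text
[541.71774396  90.93201876  92.4837579 ] [-0.9008053  -0.30083972  0.21926514] [0.07362018 0.47651299 0.03040227] 13.507996884007513
```

View pics/w4c.png

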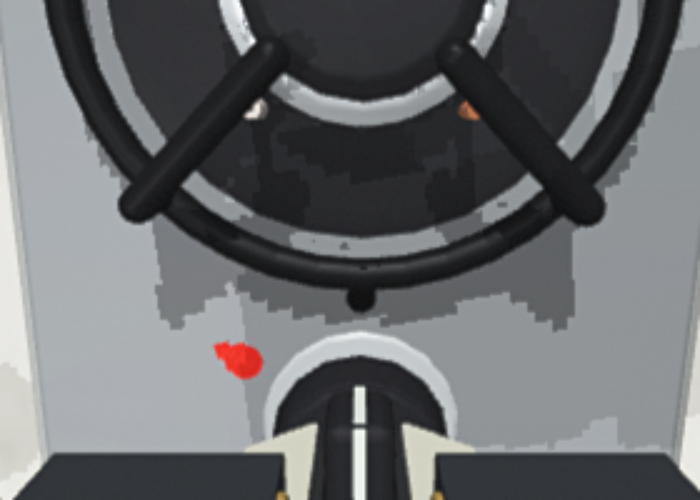

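The picture shows the knob seated: pointer in line with the off dot, skirt concentric with the bezel. Force is just starting. Now press.

>>> carry_out --pt "0 0 -1 0" --pt "0 0 -2 0" --pt "0 0 -3 0" --pt "0 0 -4 0" --pt "0 0 -5 0" --pt "0 0 -5 0" --pt "0 0 -5 0" --pt "0 0 -5 0"

```text
time: 9.93
tool_pos: [541.8, 90.9, 87.8]
tcp_rot: [2.481, 1.566, 0.811]
contact_force: [-4.3, 0.4, 5.6]
grip_width: 13.6
```

>>> carry_out --pt "0 0 -0.7 0" --pt "0 0 -1.4 0" --pt "0 0 -2 0" --pt "0 0 -2.5 0" --pt "0 0 -2.5 0" --pt "0 0 -2.5 0"

```text
time: 10.43
tool_pos: [541.9, 90.9, 86.2]
tcp_rot: [2.391, 1.566, 0.722]
contact_force: [-6.2, -0.6, 9.2]
grip_width: 14.2
```

Valve bottomed (9 N). Now turn anticlockwise while pressing, moving the TCP on an arc since the knob axis lies about 2.5 mm behind it.

>>> carry_out --pt "-0.5 0 -1.2 0" --pt "-0.5 0.2 -1.2 5" --pt "-0.5 0.4 -1.2 10" --pt "-0.6 0.6 -1.2 15" --pt "-0.6 0.8 -1.2 20" --pt "-0.7 1.0 -1.2 25" --pt "-0.8 1.2 -1.2 30" --pt "-0.9 1.4 -1.2 35" --pt "-1.0 1.6 -1.2 40" --pt "-1.1 1.8 -1.2 45" --pt "-1.2 2.0 -1.2 50" --pt "-1.4 2.1 -1.2 55" --pt "-1.5 2.2 -1.2 60" --pt "-1.6 2.3 -1.2 64" --pt "-1.6 2.3 -1.2 64" --pt "-1.6 2.3 -1.2 64"

```text
time: 11.77
tool_pos: [540.8, 93.0, 86.1]
tcp_rot: [2.023, 1.566, 1.471]
contact_force: [-4.7, -0.7, 11.3]
grip_width: 13.9
```

```bash
python3 - <<'E'
from h import *
o=get_obs();M=R.from_euler('xyz',o["tcp_rot"]).as_matrix();print(o["time"],o["tool_pos"],o["contact_force"],o["moment"],o["grip_width"],M[:,1],np.degrees(np.arctan2(M[1,1],M[0,1])))
a=snap("wrist","w5")[:,:,::-1];cv2.imwrite("pics/w5c.png",cv2.resize(a[60:260,180:460],None,fx=2.5,fy=2.5))
E
```

```text
11.7667 [540.80188115  93.04529946  86.14192377] [-4.71759316 -0.71233632 11.29922908] [-0.20374388  0.92871657 -0.03119452] 13.905140453755577 [0.52435717 0.85148849 0.00411135] 58.37472350209634
```

View pics/w5c.png

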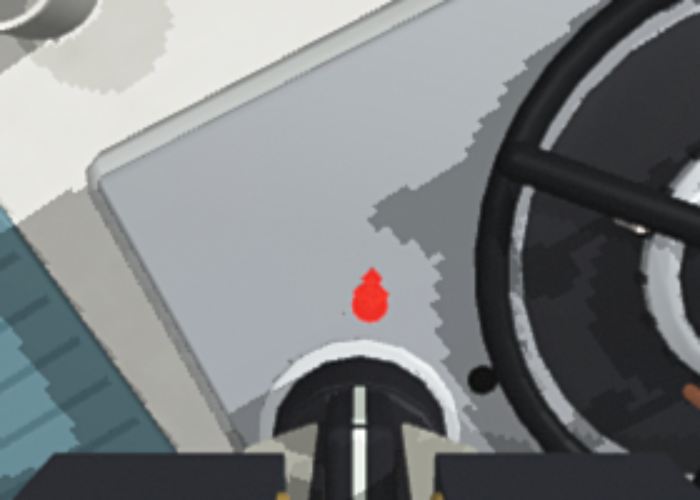

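The pointer stands in line with the red mark (a few degrees past, to take up the play), and the knob is pressed with 11 N against the 7.2 N spring and still gripped. Handing in.

```bash
python3 - <<'E'
from plant import *
print(close_job());o=get_obs();print(o["time"],o["tool_pos"],o["contact_force"],o["grip_width"])
E
```

```text
the job is handed in; nothing more can be done
None
the job is handed in; nothing more can be done
```

I picked up the knob, fitted it on the valve spindle flat to flat and pushed it home. I then pressed it in, turned it 64° anticlockwise to the flame mark, and handed the job in at about 11.8 s still gripping and pressing. The hand-in gives no verdict.

**Last checks before handing in:**
- **Pressed in:** the tool is about 6.4 mm below its height when the knob was home. It pushes with 11 N against the 7.2 N spring, so the valve should be at its stop.
- **Turn:** the last picture shows the pointer a few degrees past the flame mark. With the play in the fit, I put the spindle at roughly 57–64°. The angle was judged from the picture and the tool's turn, not read directly.
- **Grip:** finger opening is 13.9 mm on the 14 mm bar.
- **Bystanders:** the arm's path kept clear of the shaker, mould and brush, and I felt no contact. I did not take a final picture of them.

**What disagreed:**
- **Knob offset in the hand:** the bar ends put the knob 2.2 mm behind the tool centre and the skirt edge 3.7 mm. I used 2.5 mm and it slid on without resistance.
- **Side force:** a sideways force of about 5 N remained at the end, which suggests an error of some tenths of a millimetre in centring.
- **Spindle position:** my first rough reading from the top camera was about 8 mm off the closer wrist-camera one. I used the wrist camera.

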